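# Rock a stuck plug-in relay out of its socket

## Task

The orange plug-in relay on the rail-mounted test board is stuck tight in its grey socket. Swing its black retaining clip back out of the way, then grip the relay and rock it side to side along the rail until its blades come free, without pulling the socket up off the rail and without shoving the loose things round the board. Finish while still holding the relay upright just clear above its own socket: do not put it down or let it go.

Things in the scene. Friction and masses are not known exactly. Their poses are not given: they have to be found in the camera images.
- relay: Orange plug-in relay with a black foot, a box 36 x 36 x 52 mm, about 90 g. Origin: middle of its underside, which rests on seat while home; axes as seat's. Flat side faces at +-18 mm. Two rows of flat blades below it, at y = +-12 mm, reach 9 mm down into the socket; each row is gripped with about 25 N of friction until it has risen about 8 mm.
- relay_top (a point): Middle of the relay's top face, 52 mm above relay. Rocking about its x axis (top towards +y, then -y, along the rail) while it rises about 2 mm a swing walks the blade rows out in turn. Swing it about its foot, not its top: the foot has 2 mm of play in y, and can lean about 8 degrees each way. A straight pull takes about 50 N and lifts the socket off the rail first.
- seat (a point): Middle of the top of the grey relay socket (42 mm wide in y, 74 mm long in x with lower screw-terminal ends), about 60 mm above the bench; moves with the socket. x points away from the robot, square to the rail; y runs along the rail; z up. Turned up to 20 degrees; it may be in any of the rail's three places. Neighbours on the rail: 61 mm or more away in y, no higher than the relay.
- relay_place: The holder fixed on the rail that carries the relay's socket and clip. Origin on the board's top, 38 mm below seat while the socket is down; axes as seat's.
- socket (a joint): How far the socket has been pulled up off the rail, m: 0 = home. Its sprung rail foot holds it down with 20 N, plus 1 N for each mm pulled up; it springs back when let go.
- clip (a joint): Swing of the relay's black retaining clip, rad: 0 to 0.15 at the start (lying over the relay's top), growing as its tab swings up and back (away from the robot, +x); stop at 1.9. It stays where it is left; about 1 N at the tab moves it. Hinge line: parallel to the seat's y, 25.5 mm behind (+x) and 4 mm below (-z) seat.
- clip_tab (a point): Front face of the clip's upright tab (22 mm wide, 3 mm thick, from 8 mm below to 7 mm above this point). With the clip shut it is 20.5 mm in front (-x) of and 64 mm above seat, over the relay's front edge; the relay's top is 12 mm lower. It swings with the clip, 82 mm from the hinge line. Can be pushed back from the front with shut fingers.
- test_board: Aluminium plate, 150 x 310 mm, its top 22 mm above the bench on rubber feet, with a steel rail along its y axis; fixed. Origin: middle of its underside on the bench. Three places on the rail at y = -85, 0, +85 mm: the relay's grey socket, a black socket with a grey timer, and a row of rail terminals. Grey end stops at y = +-139 mm are lower than the seat.
- screwdriver_red: Loose red-handled screwdriver, 151 mm long, lying in front of the board; leave it alone. Origin: middle of its underside.
- relay_module: Loose small green board with a blue relay, 45 x 70 x 22 mm, to the left of the board; leave it alone. Origin: middle of its underside.
- solder_reel_small: Loose small white reel, 44 mm across, 30 mm high, to the right of the board; leave it alone. Origin: middle of its underside.
Mind the look-alikes: they are no part of the job. There is more than one size of the relay; the one meant has the size given above.

How it is judged (in metres and radians):
On the way, in this order (a step that is already met when the one before it is completed fails the run):
1. the clip is swung back at least 0.9 rad while the relay is still home in its socket (value of joint clip above 0.9 rad and z of relay in the frame of seat below 0.003 m), for 0.2 s.
2. the relay, not yet lifted clear, is leaned at least 2.6 degrees towards the socket's +y side (angle between relay's own z axis and vertical above 0.045 rad and y of relay_top in the frame of seat above 0.001 m and z of relay in the frame of seat below 0.0115 m), for 0.02 s.
3. then, not yet lifted clear, at least 2.6 degrees towards the -y side (swings before or between these do no harm) (angle between relay's own z axis and vertical above 0.045 rad and y of relay_top in the frame of seat below -0.001 m and z of relay in the frame of seat below 0.0115 m), for 0.02 s.
At the end, for the whole second after the job is handed in: The robot holds the relay (over 1 N), upright within 0.2 rad, still, within 20 mm of its socket's middle, its underside 11.5 to 45 mm above the seat (blades clear by 2.5 to 36 mm), touching nothing of the socket; clip back over 0.9 rad; socket down on the rail within 3 mm (z of relay in the frame of seat between 0.0115 and 0.045 m and horizontal distance between relay and seat below 0.02 m and angle between relay's own z axis and vertical below 0.2 rad and contact force between the fingers and relay above 1 N and contact force between relay and relay_place below 0.1 N and linear speed of relay below 0.02 m/s and value of joint clip above 0.9 rad and value of joint socket below 0.003 m); the arm keeps its last pose, push and grip.
It fails at once if the socket is pulled more than 7 mm up off the rail (value of joint socket above 0.007 m).
It fails at once if a loose thing beside the board is moved more than 25 mm (distance of any of screwdriver_red, relay_module, solder_reel_small from where it was at the start of the episode above 0.025 m).
It also fails if it takes over 51 s, if anything falls off the work surface, if the arm or the gripper's body presses on something with over 40 N, if the wrist force passes 120 N, or if a joint passes its speed limit or range.

## Robot

A 7-joint arm with a two-finger parallel gripper is mounted at the origin on a cart in front of the work surface, level with it; the furniture and walls round the work are solid. World frame = base frame: x ahead of the robot, y to its left, z up, the work surface at z = 0. Lengths are in mm, angles in rad, forces in N, time in s.
With the tool pointing down it reaches from about 400 to 875 mm from the base axis. Payload 4.4 kg.
Tool frame: the origin (TCP) lies between the finger pads; the fingertips stand 11 mm ahead of it and the grasp point (between the pads) lies 8 mm behind it; y points along the fingers, x is the direction in which the jaws open and shut, and the axes are right-handed (so a half turn about y gives the same grasp; the last joint's range is limited). The gripper opens to 85 mm and grips with 20 to 120 N. Pads are 22 mm wide; open, the fingers measure 114 mm over their backs; the gripper's body (76 mm by 85 mm) begins 54 mm behind the grasp point. The pads swing forward as they close: fully open they stand 13 mm farther back than shut.
Start: joints at [-1.383, 0.628, 0.038, 1.517, -0.027, 0.996, -0.02], TCP at [163.179, 629.199, 208.613] pointing down, gripper open.
Joint ranges: [-3.06, 3.06], [-0.37, 2.12], [-1.25, 1.32], [0.18, 2.47], [-1.1, 4.24], [0.23, 1.98], [-2.94, 2.94]. Speed limits (rad/s): [2.57, 2.57, 3.14, 3.14, 3.14, 3.14, 3.14].

## Interface

Orientations are given as [roll, pitch, yaw] about the fixed x, y, z axes, in that order (R = Rz(yaw) Ry(pitch) Rx(roll)).
In Python, from cell import * gives the robot as it stands.
- The arm moves only by the shell command python3 -m jog 'ROWS'. ROWS is JSON, a list of rows, each an object of numbers: "x", "y", "z": the shift along the tool's x, y, z in mm; "ax", "ay", "az": the turn, a rotation vector about the tool's x, y, z in rad; "grip": the finger opening in mm, from 0 to 85.4. In form: [{"x": .., "y": .., "z": .., "ax": .., "ay": .., "az": .., "grip": ..}, ...]. A call has 1 to 5 rows; each row is the pose to reach, as a shift and turn from the pose commanded when the call began, along the tool's axes at that moment; what a row does not reach only later rows make up. A row lasts 1/10 s, in which the tool goes at most 50 mm and 8.59 degrees, less where a joint would pass 70% of its speed; a pose out of reach is approached as far as the arm can. A call with a gripper value outside its range is refused whole. The fingers move at their own pace and stop on an object; the grip force is fixed at half the most. Time passes only in rows, so rows that repeat a pose let the fingers close. It gives the time, the measured TCP pose, the force and the opening at its end, in the units of the state.
- read_state(): the state, without advancing time (a new reading comes with each control period).
- get_image(name): name is "scene" or "top" or "wrist"; returns a dict with "color" (420x560x3 uint8, red, green, blue), "vfov" (degrees; the focal length in pixels is half the picture's height over the tangent of half this angle, whatever the lens; pixels are square), "cx", "cy" (the principal point, pixels), "k1" (the pictures are not rectified: a ray, as slopes to the right and down, at radius r is drawn at 1 + k1 r^2 times it, then the intrinsics apply), "camera_from_world" (4x4, takes a point from world to camera coordinates). Camera axes: x right, y down, z forward; pixel columns grow to the right and rows downward; lengths in mm; the calibration is good to about 2 mm. A picture is of the moment at which its call begins. There is no depth.
- finish_job(): hands the job in, once; it reports no verdict.
The state is a dict: "clock": time; "qpos": joint angles; "qd": joint speeds; "tau": joint torques, N m; "eef_pos": TCP position; "tool_rot": TCP orientation; "force": force on the tool from outside, world axes, zero at the start; "torque": the same for the moment, N m; "width": finger opening in mm.
Only numpy, scipy, OpenCV 4.12 (cv2) and the standard library are available. Lean on these libraries where they do the work, as an engineer would, in place of code of your own. Each camera call takes 0.05 s, during which the arm holds its last target.

## Working session

There is one attempt and no reset: what is moved stays moved. The work goes in short steps, Python scripts to look and compute and a shell command to move; the robot and the scene stay as the last step left them, time stands still between calls to the robot, and variables do not carry over. Pictures are saved under pics/ and viewed, and the job is handed in when it is done.

```bash
ls; mkdir -p pics; python3 - <<'E'
from cell import *
import cv2,json
s=read_state(); print(s)
for n in ["scene","top","wrist"]:
    im=get_image(n); cv2.imwrite(f"pics/{n}0.png",im["color"][:,:,::-1])
    print(n,im["vfov"],im["cx"],im["cy"],im["k1"],im["camera_from_world"].round(3).tolist())
E
```

```text
pics
{'clock': 0.0, 'qpos': array([-1.38280416,  0.62935333,  0.0384003 ,  1.51837257, -0.02700174,
        0.99630516, -0.02002534]), 'qd': array([1.77075159e-03, 3.25819369e-04, 1.26524207e-04, 4.71545201e-04,
       8.11680169e-04, 4.98105557e-04, 6.61621284e-05]), 'tau': array([ 1.09604612e-04, -5.63400078e+01,  1.22632228e+00, -1.93445027e+01,
        1.10431243e-02,  1.03670906e-02, -7.50358335e-07]), 'eef_pos': array([162.9782262 , 628.53855034, 207.68224814]), 'tool_rot': array([-1.57079637,  0.00192185,  1.31701148]), 'force': array([ 0.84539413, -0.42815235,  0.11708622]), 'torque': array([ 0.01328121, -0.00200879,  0.02456923]), 'width': 85.36803114751595}
scene 49.40169229966317 285.9469180431373 214.24462659875692 -0.0649318873670264 [[0.781, -0.624, -0.008, -313.396], [-0.311, -0.379, -0.871, 239.865], [0.541, 0.683, -0.49, 687.324], [0.0, 0.0, 0.0, 1.0]]
top 42.041958774287785 286.2844465026345 210.48965106701908 -0.20369790490645182 [[-0.077, -0.997, -0.006, 61.444], [-0.976, 0.076, -0.206, 459.953], [0.205, -0.01, -0.979, 1139.774], [0.0, 0.0, 0.0, 1.0]]
wrist 66.60717066503803 281.06099948888505 210.25543346060348 -0.005590562633346287 [[0.251, 0.968, -0.002, -648.016], [0.92, -0.239, 0.311, -39.909], [0.3, -0.08, -0.95, 380.486], [0.0, 0.0, 0.0, 1.0]]
```

View pics/scene0.png

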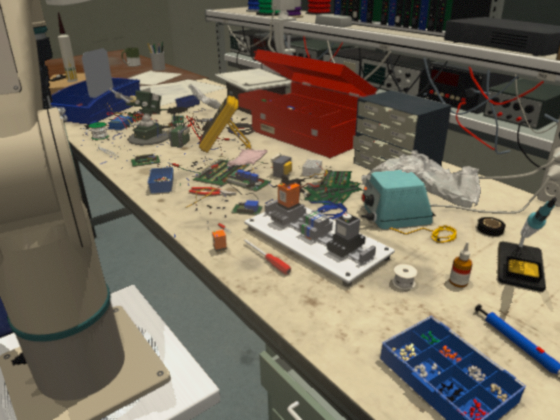

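View pics/top0.png

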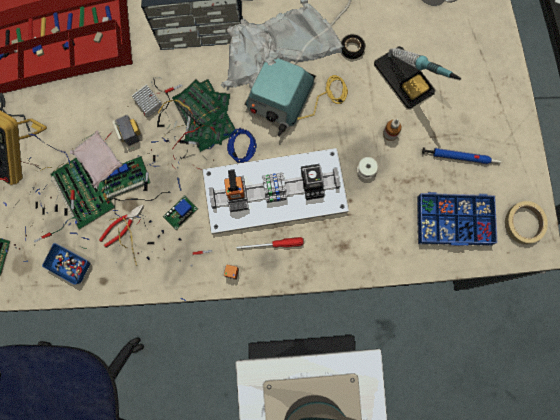

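View pics/wrist0.png

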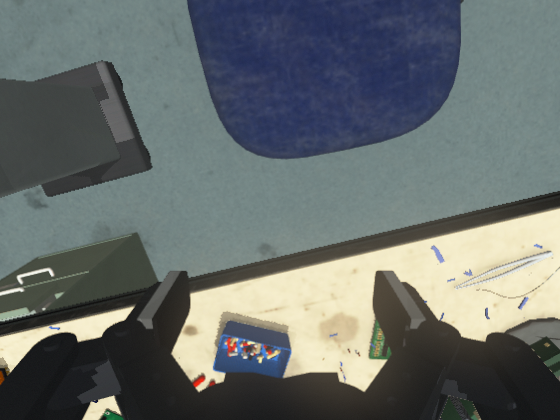

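The images show two orange candidates. One is the relay on the rail, at top (235,187) and scene (288,192). The other is a loose orange block with no clip in front of the board, at top (231,271) and scene (219,240). I choose the one on the rail and will check it in a close crop.

```bash
cat > h.py <<'E'
import numpy as np, cv2
def K(im):
    H=im["color"].shape[0]; f=H/2/np.tan(np.radians(im["vfov"])/2)
    return f
def ray(im,u,v):
    f=K(im); C=im["camera_from_world"]; R=C[:3,:3]; t=C[:3,3]
    d=np.array([(u-im["cx"])/f,(v-im["cy"])/f]); s=d.copy()
    for _ in range(20): s=d/(1+im["k1"]*(s@s))
    w=R.T@np.array([s[0],s[1],1.]); return -R.T@t, w/np.linalg.norm(w)
def onz(im,u,v,z):
    o,w=ray(im,u,v); return o+w*(z-o[2])/w[2]
def tri(a,b):
    (o1,w1),(o2,w2)=a,b
    A=np.stack([w1,-w2],1); k=np.linalg.lstsq(A,o2-o1,rcond=None)[0]
    p,q=o1+k[0]*w1,o2+k[1]*w2; return (p+q)/2,np.linalg.norm(p-q)
def proj(im,P):
    f=K(im); C=im["camera_from_world"]; p=C[:3,:3]@np.asarray(P,float)+C[:3,3]
    s=p[:2]/p[2]; s=s*(1+im["k1"]*(s@s)); return s*f+[im["cx"],im["cy"]]
E
python3 - <<'E'
import cv2
a=cv2.imread('pics/top0.png')[135:260,195:365]; cv2.imwrite('pics/topc.png',cv2.resize(a,None,fx=4.5,fy=4.5,interpolation=cv2.INTER_CUBIC))
a=cv2.imread('pics/scene0.png')[165:290,225:400]; cv2.imwrite('pics/scenec.png',cv2.resize(a,None,fx=4.5,fy=4.5,interpolation=cv2.INTER_CUBIC))
E
```

```text
(no output)
```

View pics/topc.png

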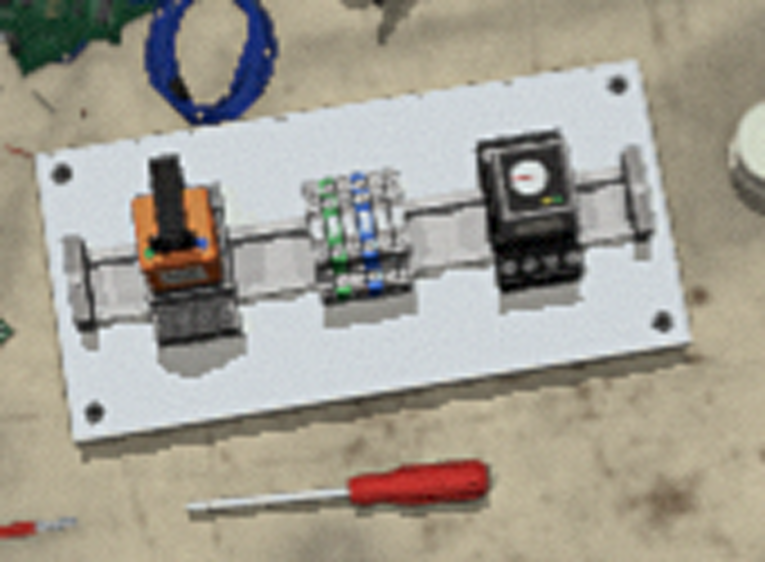

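View pics/scenec.png

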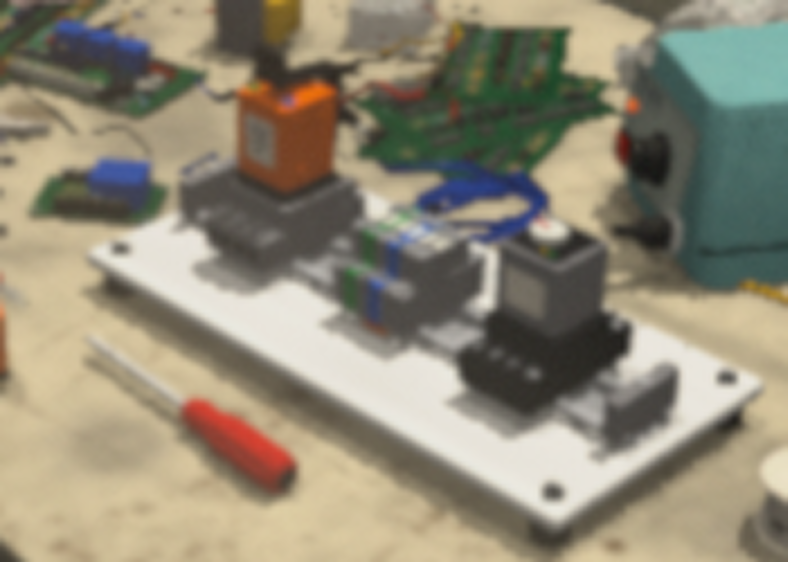

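```bash
cat > m1.py <<'E'
from cell import *; from h import *
T=get_image("top");S=get_image("scene")
t=lambda u,v:(u/4.5+195-.4,v/4.5+135-.4); s=lambda u,v:(u/4.5+225-.4,v/4.5+165-.4)
B=[onz(T,*t(*p),22) for p in [(37,155),(635,62),(690,340),(75,440)]]
for b in B: print(b.round(1))
print([np.linalg.norm(B[i]-B[(i+1)%4]).round(1) for i in range(4)])
ex=(B[0]+B[1]-B[2]-B[3])[:2]; ey=(B[0]+B[3]-B[1]-B[2])[:2]
print("yaw",np.degrees(np.arctan2(ex[1],ex[0])),np.degrees(np.arctan2(-ey[0],ey[1])),"ctr",np.mean(B,0))
for n,a,b in [("fr top",(219,253),(296,110)),("fl top",(146,263),(238,90)),("br top",(210,187),(338,85)),("boardfr",(690,340),(553,525)),("boardfl",(75,440),(88,255)),("boardbr",(635,62),(760,385))]:
    print(n,tri(ray(T,*t(*a)),ray(S,*s(*b))))
E
python3 m1.py
```

```text
[579.6 207.3  22. ]
[604.6 -98.2  22. ]
[ 458.8 -111.4   22. ]
[432.3 194.9  22. ]
[np.float64(306.6), np.float64(146.3), np.float64(307.5), np.float64(147.8)]
yaw 4.995280741296988 4.814865342928349 ctr [518.83523088  48.13791093  22.        ]
fr top (array([500.70183717, 111.20239035, 109.65098708]), np.float64(4.019838595599017))
fl top (array([496.50436355, 146.74059146, 108.91957291]), np.float64(1.3702722804528444))
br top (array([530.64980124, 113.90911321, 112.9930799 ]), np.float64(1.7042803719398885))
boardfr (array([ 459.72936172, -111.93547728,   15.9098003 ]), np.float64(0.8421591732463527))
boardfl (array([433.80174146, 195.32319923,  16.70162019]), np.float64(1.1916913565448484))
boardbr (array([606.52769878, -98.97855408,  16.37627435]), np.float64(0.27195296848523803))
```

```bash
cat >> h.py <<'E'
from scipy.spatial.transform import Rotation as Rn
def toolR(s): return Rn.from_euler('xyz',s["tool_rot"]).as_matrix()
def delta(s,pos,yaw):
    R=toolR(s); R2=Rn.from_euler('xyz',[-np.pi/2,0,np.radians(yaw)]).as_matrix()
    return (R.T@(np.array(pos)-s["eef_pos"])).round(1), Rn.from_matrix(R.T@R2).as_rotvec().round(3)
E
python3 - <<'E'
from cell import *; from h import *
s=read_state(); W=get_image("wrist"); C=W["camera_from_world"]
c=-C[:3,:3].T@C[:3,3]; R=toolR(s); print("cam in tool",R.T@(c-s["eef_pos"])," fwd",R.T@C[2,:3], "camx",R.T@C[0,:3])
print(R.round(3))
print(delta(s,[490,130,230],95))
E
```

```text
cam in tool [  -1.0766408  -165.29347069   80.05668169]  fwd [ 1.01457009e-04  9.50511294e-01 -3.10689988e-01] camx [ 9.99999924e-01 -2.13094849e-04 -3.25379199e-04]
[[ 0.251 -0.    -0.968]
 [ 0.968 -0.001  0.251]
 [-0.001 -1.    -0.   ]]
(array([-400.8,  -21.5, -441.7]), array([-0.   , -0.341, -0.001]))
```

```bash
python3 -m jog '[{"x":-30,"y":-4,"z":-33,"ay":-0.03},{"x":-62,"y":-8,"z":-68,"ay":-0.06},{"x":-95,"y":-12,"z":-104,"ay":-0.1},{"x":-128,"y":-16,"z":-140,"ay":-0.13},{"x":-160,"y":-20,"z":-176,"ay":-0.16}]'; python3 - <<'E'
from cell import *; from h import *
print(delta(read_state(),[480,128,230],95))
E
```

```text
(array([-405.4,  -21.4, -432.5]), array([-0.   , -0.341, -0.001]))$[0]: bad value
```

```bash
python3 -m jog '[{"x":-30,"y":-4,"z":-33,"ax":0,"ay":-0.03,"az":0,"grip":85},{"x":-62,"y":-8,"z":-68,"ax":0,"ay":-0.06,"az":0,"grip":85},{"x":-95,"y":-12,"z":-104,"ax":0,"ay":-0.1,"az":0,"grip":85},{"x":-128,"y":-16,"z":-140,"ax":0,"ay":-0.13,"az":0,"grip":85},{"x":-160,"y":-20,"z":-176,"ax":0,"ay":-0.16,"az":0,"grip":85}]'; python3 - <<'E'
from cell import *; from h import *
print(delta(read_state(),[480,128,230],95))
E
```

```text
clock: 0.8
eef_pos: [294.2, 428.3, 228.9]
tool_rot: [-1.571, -0.0, 1.478]
force: [1.3, 0.3, 0.3]
width: 85.2
(array([-281.9,   -1.1, -212.7]), array([ 0.  , -0.18,  0.  ]))
```

```bash
python3 -m jog '[{"x":-39,"y":0,"z":-29,"ax":0,"ay":-0.03,"az":0,"grip":60},{"x":-78,"y":0,"z":-58,"ax":0,"ay":-0.06,"az":0,"grip":60},{"x":-117,"y":0,"z":-87,"ax":0,"ay":-0.09,"az":0,"grip":60},{"x":-156,"y":0,"z":-116,"ax":0,"ay":-0.12,"az":0,"grip":60},{"x":-195,"y":0,"z":-146,"ax":0,"ay":-0.15,"az":0,"grip":60}]'; python3 - <<'E'
from cell import *; from h import *
print(delta(read_state(),[480,128,230],95))
E
```

```text
clock: 1.3
eef_pos: [421.2, 220.6, 228.9]
tool_rot: [-1.571, -0.0, 1.628]
force: [0.7, 0.6, -0.8]
width: 60.1
(array([-95.8,  -1.1, -53.4]), array([ 0.001, -0.03 ,  0.   ]))
```

```bash
python3 -m jog '[{"x":-35,"y":0,"z":-20,"ax":0,"ay":-0.01,"az":0,"grip":50},{"x":-70,"y":0,"z":-40,"ax":0,"ay":-0.02,"az":0,"grip":50},{"x":-96,"y":0,"z":-54,"ax":0,"ay":-0.03,"az":0,"grip":50},{"x":-96,"y":0,"z":-54,"ax":0,"ay":-0.03,"az":0,"grip":50},{"x":-96,"y":0,"z":-54,"ax":0,"ay":-0.03,"az":0,"grip":50}]'; python3 - <<'E'
from cell import *; from h import *
import pickle
W=get_image("wrist"); s=read_state(); pickle.dump((W,s),open('w1.pkl','wb')); print(s["eef_pos"],s["tool_rot"],s["qpos"])
cv2.imwrite("pics/w1.png",W["color"][:,:,::-1])
E
```

```text
clock: 1.8
eef_pos: [479.7, 129.3, 228.5]
tool_rot: [-1.57, -0.0, 1.655]
force: [0.3, 0.3, 1.0]
width: 49.6
[479.2664559  130.29857199 228.54710749] [-1.57028607e+00 -7.56959640e-04  1.65742295e+00] [-0.33913537  0.38487988  0.02453361  1.91105058 -0.01344113  0.84613621
  1.34994053]
```

View pics/w1.png

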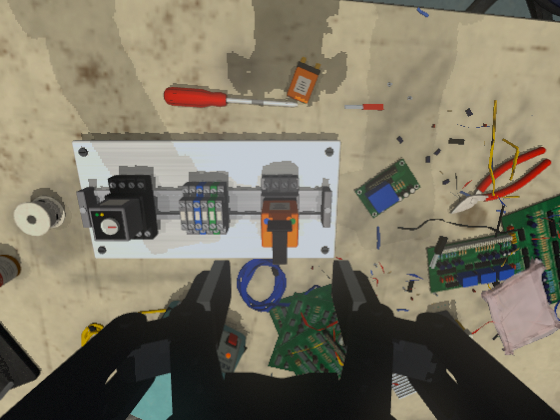

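The wrist view shows the relay at (281,220) with the black strip over it, ending at about (280,262). The loose orange decoy is at (304,82), well in front of the board. I'll take a second view from the side for parallax, shutting the fingers on the way.

```bash
python3 -m jog '[{"x":20,"y":15,"z":8,"ax":0,"ay":0,"az":0,"grip":0},{"x":40,"y":30,"z":16,"ax":0,"ay":0,"az":0,"grip":0},{"x":60,"y":40,"z":20,"ax":0,"ay":0,"az":0,"grip":0},{"x":60,"y":40,"z":20,"ax":0,"ay":0,"az":0,"grip":0},{"x":60,"y":40,"z":20,"ax":0,"ay":0,"az":0,"grip":0}]'; python3 - <<'E'
from cell import *; from h import *
import pickle
W=get_image("wrist"); s=read_state(); pickle.dump((W,s),open('w2.pkl','wb')); print(s["eef_pos"],s["tool_rot"])
cv2.imwrite("pics/w2.png",W["color"][:,:,::-1])
a=W["color"][130:330,100:300,::-1]; cv2.imwrite("pics/w2c.png",cv2.resize(a,None,fx=3,fy=3,interpolation=cv2.INTER_CUBIC))
W1,_=pickle.load(open('w1.pkl','rb'))
a=W1["color"][140:290,200:350,::-1]; cv2.imwrite("pics/w1c.png",cv2.resize(a,None,fx=4,fy=4,interpolation=cv2.INTER_CUBIC))
E
```

```text
clock: 2.35
eef_pos: [454.1, 188.6, 188.7]
tool_rot: [-1.571, 0.0, 1.66]
force: [-1.0, -0.3, 0.0]
width: -0.2
[454.72643832 187.72894142 188.98638013] [-1.57133056e+00  1.93440436e-04  1.65818588e+00]
```

View pics/w2.png

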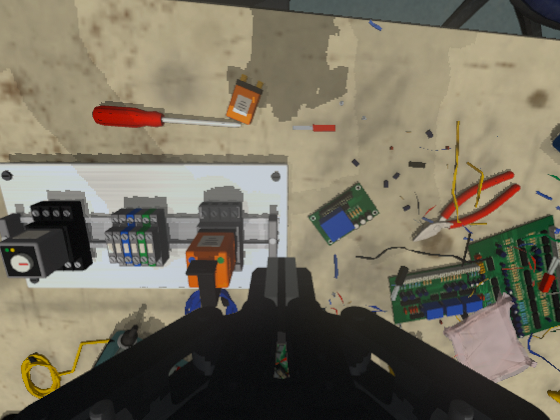

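View pics/w2c.png

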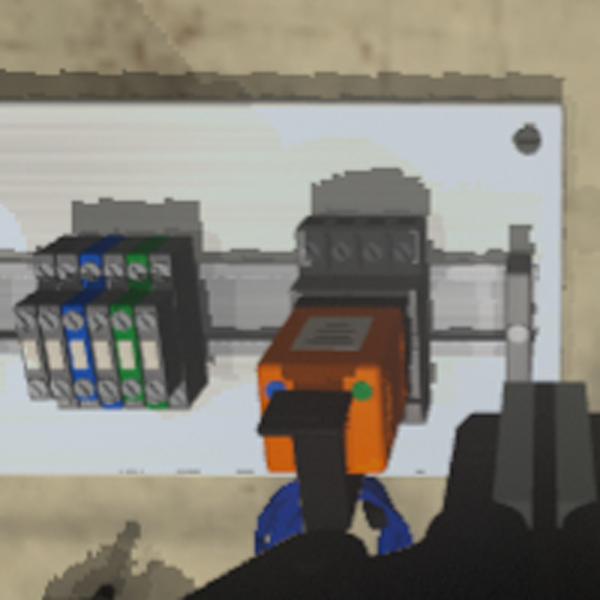

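View pics/w1c.png

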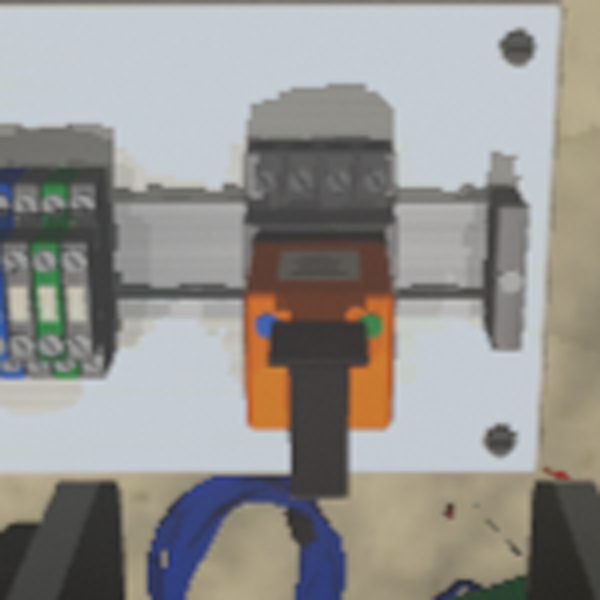

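```bash
cat > m2.py <<'E'
from h import *; import pickle
A,_=pickle.load(open('w1.pkl','rb'));B,_=pickle.load(open('w2.pkl','rb'))
a=lambda u,v:ray(A,u/4+200-.4,v/4+140-.4); b=lambda u,v:ray(B,u/3+100-.35,v/3+130-.35)
for n,p,q in [("FL(-y)",(247,292),(260,362)),("FR(+y)",(392,292),(390,365)),("BL",(248,428),(266,470)),("BR",(390,428),(386,473)),
 ("tabbotL",(272,322),(270,390)),("tabbotR",(367,322),(352,390)),("tabtopL",(270,365),(260,433)),("tabtopR",(368,365),(348,433)),
 ("foot FL",(250,238),(292,298)),("foot FR",(392,238),(407,300)),("seat back?",(392,215),(427,290)),("hole",(500,440),(0,0))][:10]:
    P,e=tri(a(*p),b(*q)); print(n,P.round(1),e.round(1))
E
python3 m2.py
```

```text
FL(-y) [496.6 111.2 108.2] 0.0
FR(+y) [496.7 146.3 101.6] 1.8
BL [530.2 113.6 110.4] 0.7
BR [527.7 148.1 110.3] 0.1
tabbotL [498.7 117.6 120.9] 0.7
tabbotR [497.7 139.2 118.9] 0.5
tabtopL [504.5 118.2 133.1] 0.1
tabtopR [504.6 140.  129. ] 0.5
foot FL [496.2 109.   62.2] 1.3
foot FR [492.  146.9  66. ] 1.2
```

```bash
python3 -m jog '[{"x":-30,"y":20,"z":10,"ax":0,"ay":0,"az":0,"grip":0},{"x":-60,"y":35,"z":10,"ax":0,"ay":0,"az":0,"grip":0},{"x":-63,"y":54,"z":0,"ax":0,"ay":0,"az":0,"grip":0},{"x":-63,"y":54,"z":-8,"ax":0,"ay":0,"az":0,"grip":0},{"x":-63,"y":54,"z":-8,"ax":0,"ay":0,"az":0,"grip":0}]'; python3 - <<'E'
from cell import *; from h import *
s=read_state();d=s["eef_pos"][:2]-[512.5,130];c,n=np.cos(np.radians(5)),np.sin(np.radians(5)); print("seat xy",d@[c,n],d@[-n,c],s["eef_pos"])
W=get_image("wrist"); cv2.imwrite("pics/w3.png",W["color"][:,:,::-1])
S=get_image("scene"); cv2.imwrite("pics/s3.png",cv2.resize(S["color"][150:270,230:390,::-1],None,fx=4,fy=4,interpolation=cv2.INTER_CUBIC))
E
```

```text
clock: 2.9
eef_pos: [470.0, 125.5, 135.3]
tool_rot: [-1.573, -0.0, 1.656]
force: [-0.3, -0.4, 0.2]
width: -0.1
seat xy -42.72391755268236 -0.7339782015949935 [470.00263027 125.54518004 135.26464505]
```

View pics/w3.png

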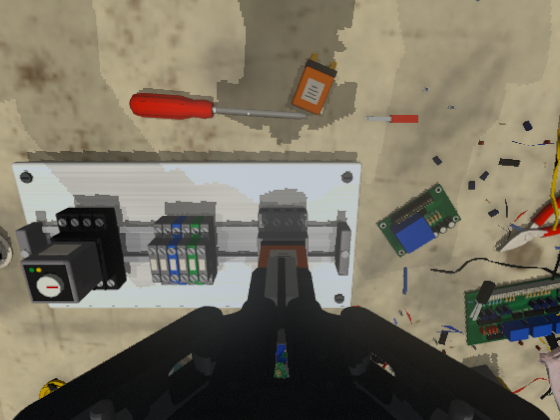

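View pics/s3.png

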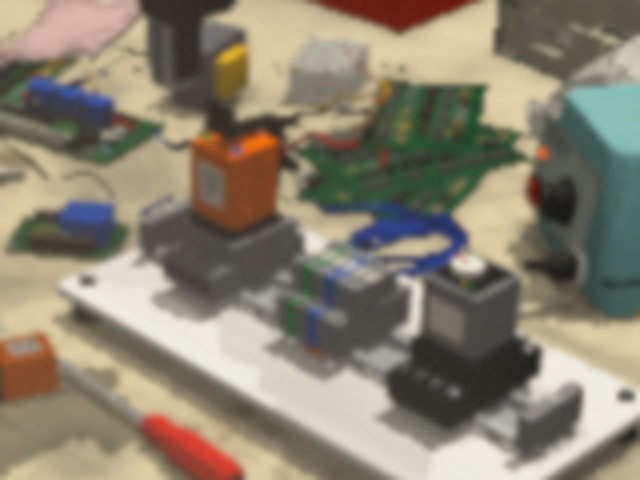

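```bash
python3 - <<'E'
from cell import *; from h import *
S=get_image("scene"); s=read_state()
for P in [s["eef_pos"]-[0,0,11],s["eef_pos"],[512.5,130,112],[498.6,128.8,129]]: print((proj(S,P)-[230,150])*4)
E
```

```text
[172.41955278 139.18876787]
[171.97407021 120.32031908]
[232.95156431 135.23485391]
[214.06154863 114.52725208]
```

```bash
python3 - <<'E'
from cell import *; from h import *
S=get_image("scene"); a=S["color"][130:210,240:340,::-1]
cv2.imwrite("pics/s4.png",cv2.resize(a,None,fx=7,fy=7,interpolation=cv2.INTER_NEAREST))
E
```

```text
(no output)
```

View pics/s4.png

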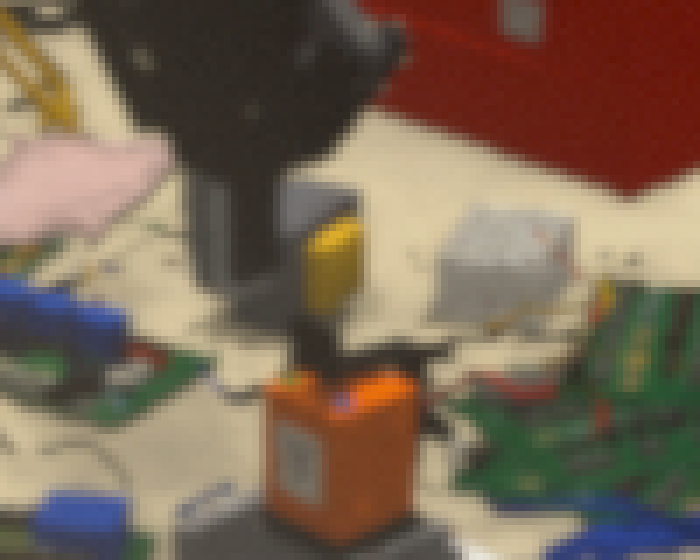

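```bash
python3 - <<'E'
from cell import *; from h import *
W=get_image("wrist"); S=get_image("scene"); s=read_state(); R=toolR(s)
for y in [-20,-10,0,11]:
  for z in [11,0,-11]: print(y,z,proj(W,s["eef_pos"]+R@[0,y,z]).round(1),proj(S,s["eef_pos"]+R@[0,y,z]).round(1))
T=get_image("top"); cv2.imwrite("pics/t4.png",cv2.resize(T["color"][130:250,190:330,::-1],None,fx=5,fy=5))
print(proj(T,s["eef_pos"])); print(s)
E
```

```text
-20 11 [282.6 251.3] [268.7 173.1]
-20 0 [282.6 270.9] [272.7 171.6]
-20 -11 [282.6 289.7] [276.6 170.1]
-10 11 [282.5 243.1] [268.9 177.5]
-10 0 [282.5 261.8] [272.8 176. ]
-10 -11 [282.5 279.8] [276.7 174.4]
0 11 [282.5 235.8] [269.  181.9]
0 0 [282.4 253.7] [272.9 180.3]
0 -11 [282.4 270.9] [276.7 178.7]
11 11 [282.4 228.6] [269.1 186.6]
11 0 [282.3 245.7] [273. 185.]
11 -11 [282.3 262.1] [276.8 183.4]
[236.35680126 203.13593276]
{'clock': 3.2, 'qpos': array([-0.32822199,  0.50590502,  0.01048511,  2.04578206, -0.00947518,
        0.58911424,  1.34687727]), 'qd': array([ 0.0014655 ,  0.00428486,  0.00096623,  0.00301553, -0.00019911,
       -0.00218289,  0.00145444]), 'tau': array([ 5.40058839e-02, -4.32961893e+01,  6.96463566e-01, -1.28977507e+01,
        8.08781973e-03, -2.44942588e-03, -7.37260525e-04]), 'eef_pos': array([468.00701002, 126.04905555, 135.2090738 ]), 'tool_rot': array([-1.57156717e+00, -3.70575422e-04,  1.65805388e+00]), 'force': array([0.72364228, 0.62938333, 0.38996648]), 'torque': array([-0.00735155,  0.03779044,  0.00181989]), 'width': 0.19082842260720306}
```

View pics/t4.png

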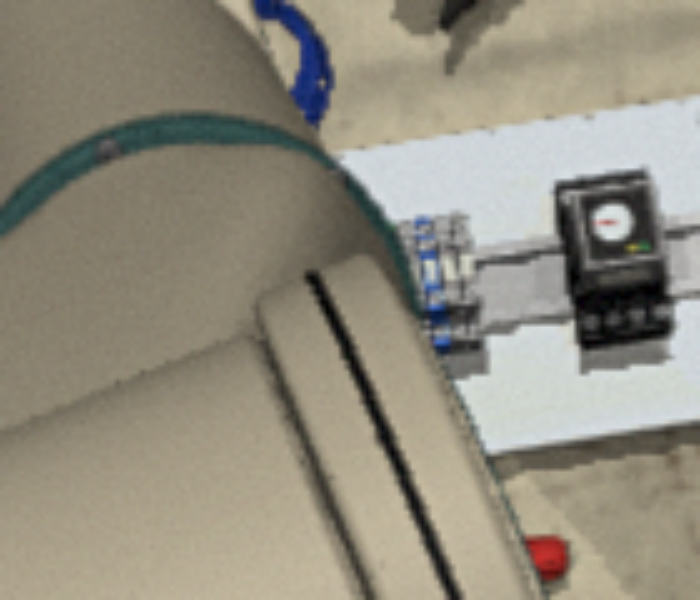

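Both cameras show the fingertips about 29 mm further back than the text says, at tool y ≈ −18 instead of +11. A harmless forward nudge at the current height will tell which is right. If the nominal figure holds, the tab moves. If the pictures are right, the fingers pass over it.

```bash
python3 -m jog '[{"x":0,"y":0,"z":-10,"ax":0,"ay":0,"az":0,"grip":0},{"x":0,"y":0,"z":-20,"ax":0,"ay":0,"az":0,"grip":0},{"x":0,"y":-2,"z":-30,"ax":0,"ay":0,"az":0,"grip":0},{"x":0,"y":-4,"z":-40,"ax":0,"ay":0,"az":0,"grip":0},{"x":0,"y":-4,"z":-40,"ax":0,"ay":0,"az":0,"grip":0}]'; python3 - <<'E'
from cell import *; from h import *
S=get_image("scene"); a=S["color"][130:210,240:340,::-1]
cv2.imwrite("pics/s5.png",cv2.resize(a,None,fx=7,fy=7,interpolation=cv2.INTER_NEAREST))
E
```

```text
clock: 3.75
eef_pos: [510.3, 129.1, 138.9]
tool_rot: [-1.573, -0.0, 1.656]
force: [0.1, -0.1, 0.2]
width: -0.0
```

View pics/s5.png

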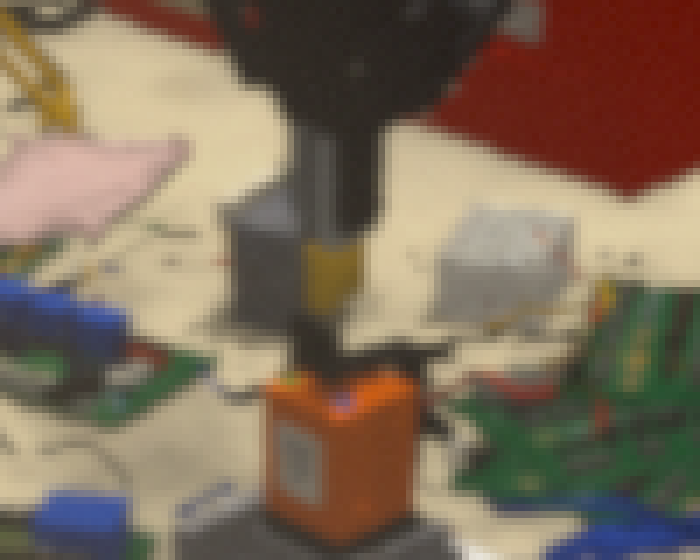

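```bash
python3 - <<'E'
from cell import *; from h import *
W=get_image("wrist"); S=get_image("scene"); s=read_state(); R=toolR(s)
for y in [-26,-22,-18,-14]:
  print(y,[((proj(S,s["eef_pos"]+R@[x,y,z])-[240,130])*7).round(0).tolist() for x in(-14,14) for z in (11,-11)],[proj(W,s["eef_pos"]+R@[0,y,z]).round(0).tolist() for z in (11,-11)])
cv2.imwrite("pics/w5.png",cv2.resize(W["color"][200:350,200:360,::-1],None,fx=4.5,fy=4.5,interpolation=cv2.INTER_CUBIC))
E
```

```text
-26 [[332.0, 250.0], [385.0, 229.0], [268.0, 224.0], [321.0, 204.0]] [[283.0, 255.0], [283.0, 294.0]]
-22 [[332.0, 262.0], [384.0, 242.0], [269.0, 236.0], [321.0, 216.0]] [[283.0, 251.0], [283.0, 290.0]]
-18 [[332.0, 274.0], [384.0, 254.0], [269.0, 248.0], [321.0, 228.0]] [[283.0, 248.0], [283.0, 286.0]]
-14 [[332.0, 287.0], [384.0, 266.0], [269.0, 260.0], [321.0, 240.0]] [[283.0, 244.0], [283.0, 282.0]]
```

View pics/w5.png

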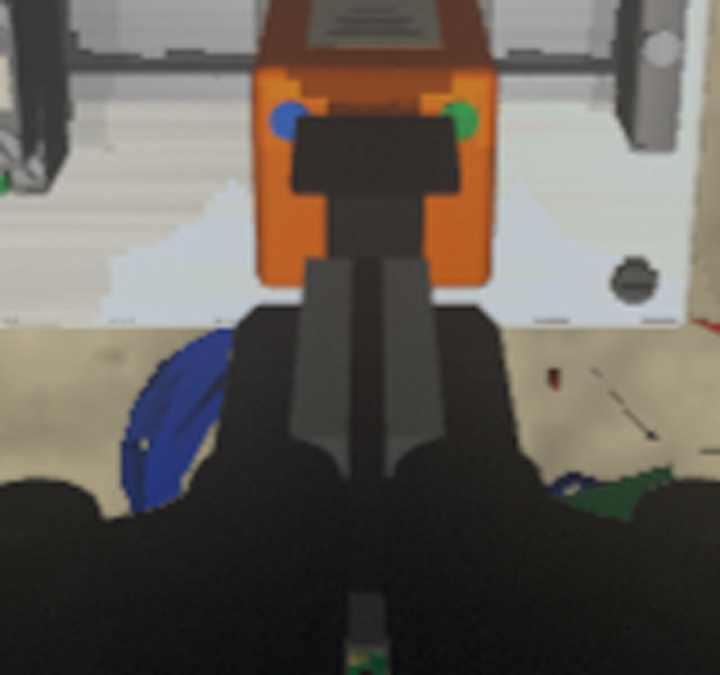

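```bash
python3 - <<'E'
from cell import *; from h import *
W=get_image("wrist"); S=get_image("scene"); s=read_state(); R=toolR(s)
for c in [(335,242),(330,240),(338,244)]:
  P,e=tri(ray(W,267.5,257),ray(S,240+c[0]/7-.4,130+c[1]/7-.4)); print(P,e,"tool",R.T@(P-s["eef_pos"]))
E
```

```text
[499.40657413 119.33843888 164.39285997] 4.786795778247573 tool [ -8.77634558 -25.92911597   8.66394939]
[498.30086451 119.57488537 165.52454123] 3.7114929252305515 tool [ -8.44557528 -27.05978626   9.74625196]
[500.14752877 119.21783159 163.45078637] 5.326488262054649 tool [ -8.96028551 -24.98772637   7.93524212]
```

The test shows the pictures are right: the tab did not move and the force stayed at zero. The shut tips are at tool y ≈ −26, and I'll plan with that. Next I back off and come down in front of the tab.

```bash
python3 -m jog '[{"x":0,"y":0,"z":22,"ax":0,"ay":0,"az":0,"grip":0},{"x":0,"y":0,"z":44,"ax":0,"ay":0,"az":0,"grip":0},{"x":0,"y":20,"z":44,"ax":0,"ay":0,"az":0,"grip":0},{"x":0,"y":41,"z":44,"ax":0,"ay":0,"az":0,"grip":0},{"x":0,"y":41,"z":44,"ax":0,"ay":0,"az":0,"grip":0}]'; python3 - <<'E'
from cell import *; from h import *
s=read_state();d=s["eef_pos"][:2]-[512.5,130];c,n=np.cos(np.radians(5)),np.sin(np.radians(5)); print("seat xy",d@[c,n],d@[-n,c],s["eef_pos"])
S=get_image("scene"); a=S["color"][130:210,240:340,::-1]
cv2.imwrite("pics/s6.png",cv2.resize(a,None,fx=7,fy=7,interpolation=cv2.INTER_NEAREST))
E
```

```text
clock: 4.5
eef_pos: [461.9, 124.6, 96.0]
tool_rot: [-1.566, 0.001, 1.657]
force: [-0.4, -0.1, 0.2]
width: -0.1
seat xy -50.92653730421091 -0.9584446849629455 [461.8507875  124.6066623   95.96284281]
```

View pics/s6.png

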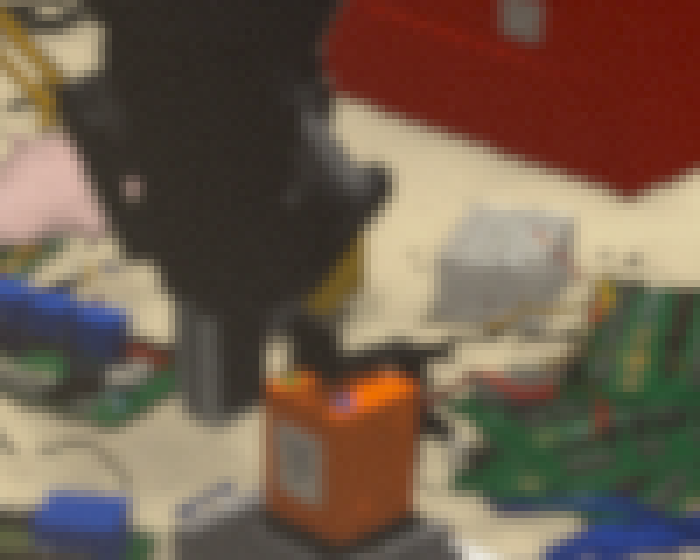

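```bash
python3 -m jog '[{"x":0,"y":-4,"z":-16,"ax":0,"ay":0,"az":0,"grip":0},{"x":0,"y":-5,"z":-29,"ax":0,"ay":0,"az":0,"grip":0},{"x":0,"y":-10,"z":-41,"ax":0,"ay":0,"az":0,"grip":0},{"x":0,"y":-14,"z":-53,"ax":0,"ay":0,"az":0,"grip":0},{"x":0,"y":-16,"z":-64,"ax":0,"ay":0,"az":0,"grip":0}]'; python3 - <<'E'
from cell import *; from h import *
s=read_state();d=s["eef_pos"][:2]-[512.5,130];c,n=np.cos(np.radians(5)),np.sin(np.radians(5)); print("seat xy",d@[c,n],d@[-n,c],s["eef_pos"])
S=get_image("scene"); a=S["color"][130:210,240:340,::-1]
cv2.imwrite("pics/s7.png",cv2.resize(a,None,fx=7,fy=7,interpolation=cv2.INTER_NEAREST))
E
```

```text
clock: 5.05
eef_pos: [528.5, 130.8, 115.0]
tool_rot: [-1.572, -0.0, 1.657]
force: [-0.3, -0.5, -0.1]
width: -0.2
seat xy 16.003708774589587 -0.6389981105518994 [528.49850219 130.7582486  115.01912479]
```

View pics/s7.png

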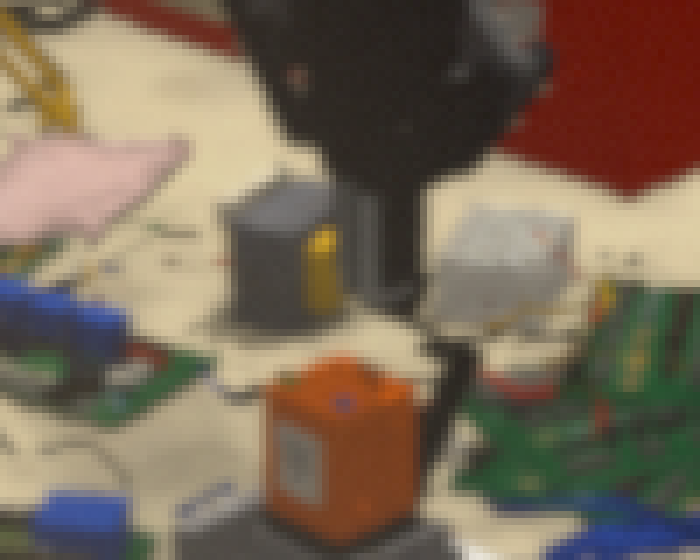

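```bash
python3 -m jog '[{"x":0,"y":4,"z":-20,"ax":0,"ay":0,"az":0,"grip":0},{"x":0,"y":14,"z":-41,"ax":0,"ay":0,"az":0,"grip":0},{"x":0,"y":30,"z":-59,"ax":0,"ay":0,"az":0,"grip":0},{"x":0,"y":44,"z":-68,"ax":0,"ay":0,"az":0,"grip":0},{"x":0,"y":46,"z":-69,"ax":0,"ay":0,"az":0,"grip":0}]'; python3 - <<'E'
from cell import *; from h import *
s=read_state();d=s["eef_pos"][:2]-[512.5,130];c,n=np.cos(np.radians(5)),np.sin(np.radians(5)); print("seat xy",d@[c,n],d@[-n,c],s["eef_pos"])
S=get_image("scene"); a=S["color"][130:210,240:340,::-1]
cv2.imwrite("pics/s8.png",cv2.resize(a,None,fx=7,fy=7,interpolation=cv2.INTER_NEAREST))
W=get_image("wrist"); cv2.imwrite("pics/w8.png",W["color"][:,:,::-1])
E
```

```text
clock: 5.6
eef_pos: [597.7, 136.5, 67.3]
tool_rot: [-1.572, 0.0, 1.657]
force: [0.5, -0.3, 2.0]
width: -0.2
seat xy 85.43958273127566 -0.939869216055049 [597.69637432 136.51025756  67.27533363]
```

View pics/s8.png

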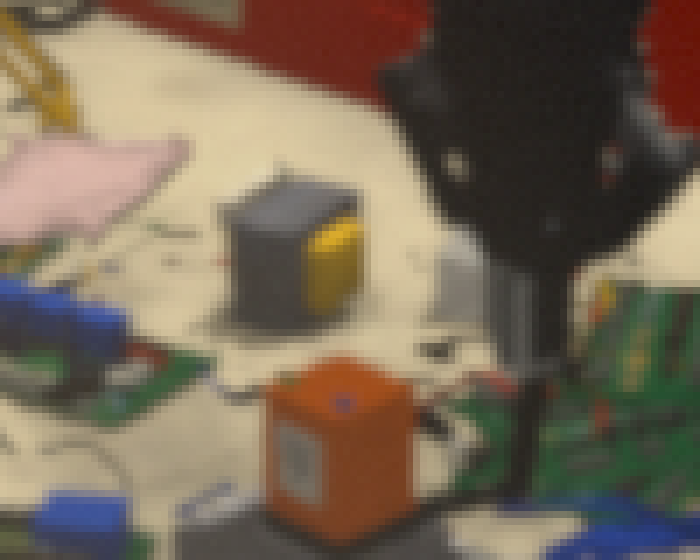

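View pics/w8.png

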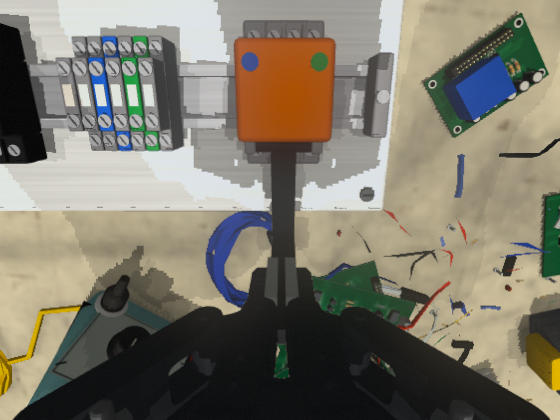

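The clip is swung well back: the strip lies behind the relay at (283,150–260) and the relay top is bare. This overhead view also suits measuring the relay top.

```bash
python3 - <<'E'
from cell import *; from h import *
import pickle
W=get_image("wrist"); s=read_state(); pickle.dump((W,s),open('w8.pkl','wb'))
c=W["color"][:220].astype(int); hsv=cv2.cvtColor(W["color"],cv2.COLOR_RGB2HSV)
m=cv2.inRange(hsv,(5,140,90),(18,255,255)); m[200:]=0
n,l,st,ce=cv2.connectedComponentsWithStats(m); i=1+np.argmax(st[1:,4]); print(st[i],ce[i])
cn=max(cv2.findContours((l==i).astype(np.uint8),0,2)[0],key=cv2.contourArea); r=cv2.minAreaRect(cn); print(r)
b=cv2.boxPoints(r)
for z in (112,):
  Q=np.array([onz(W,u,v,z) for u,v in b]); print(Q.round(1), Q.mean(0), [np.linalg.norm(Q[k]-Q[(k+1)%4]).round(1) for k in range(4)])
  for k in range(2):
    d=Q[(k+1)%4]-Q[k]; print(np.degrees(np.arctan2(d[1],d[0])))
E
```

```text
[ 235   41  100  103 9363] [284.14642743  92.7627897 ]
((284.5, 92.0), (102.0, 99.0), 90.0)
[[496.4 111.2 112. ]
 [493.5 144.8 112. ]
 [527.5 149.5 112. ]
 [530.7 112.6 112. ]] [512.03196253 129.51841831 112.        ] [np.float64(33.7), np.float64(34.3), np.float64(37.0), np.float64(34.3)]
94.92079296638258
7.812540869697307
```

```bash
python3 -m jog '[{"x":0,"y":-35,"z":0,"ax":0,"ay":0,"az":0,"grip":20},{"x":0.5,"y":-58,"z":20,"ax":0,"ay":0,"az":0,"grip":40},{"x":0.5,"y":-58,"z":50,"ax":0,"ay":0,"az":0,"grip":54},{"x":0.5,"y":-58,"z":85,"ax":0,"ay":0,"az":0,"grip":54},{"x":0.5,"y":-58,"z":85,"ax":0,"ay":0,"az":0,"grip":54}]'; python3 - <<'E'
from cell import *; from h import *
s=read_state();d=s["eef_pos"][:2]-[512.0,129.6];c,n=np.cos(np.radians(5)),np.sin(np.radians(5)); print("seat xy",d@[c,n],d@[-n,c],s["eef_pos"])
S=get_image("scene"); a=S["color"][130:210,240:340,::-1]
cv2.imwrite("pics/s9.png",cv2.resize(a,None,fx=7,fy=7,interpolation=cv2.INTER_NEAREST))
W=get_image("wrist"); cv2.imwrite("pics/w9.png",W["color"][:,:,::-1])
R=toolR(s)
for y in (-45,-35,-25): print(y,[((proj(S,s["eef_pos"]+R@[x,y,z])-[240,130])*7).round(0).tolist() for x in(-27,27) for z in (10,-10)],[proj(W,s["eef_pos"]+R@[x,y,10]).round(0).tolist() for x in (-27,27)])
E
```

```text
clock: 6.25
eef_pos: [505.0, 129.0, 126.3]
tool_rot: [-1.564, 0.001, 1.658]
force: [0.3, 0.7, -0.3]
width: 53.9
seat xy -7.0152961925217445 -0.0332914037798979 [505.01430066 128.95541193 126.25465795]
-45 [[359.0, 241.0], [407.0, 223.0], [236.0, 192.0], [283.0, 175.0]] [[219.0, 272.0], [346.0, 272.0]]
-35 [[359.0, 272.0], [406.0, 254.0], [236.0, 222.0], [284.0, 205.0]] [[223.0, 261.0], [342.0, 261.0]]
-25 [[359.0, 303.0], [406.0, 285.0], [237.0, 252.0], [284.0, 235.0]] [[227.0, 251.0], [338.0, 251.0]]
```

View pics/s9.png

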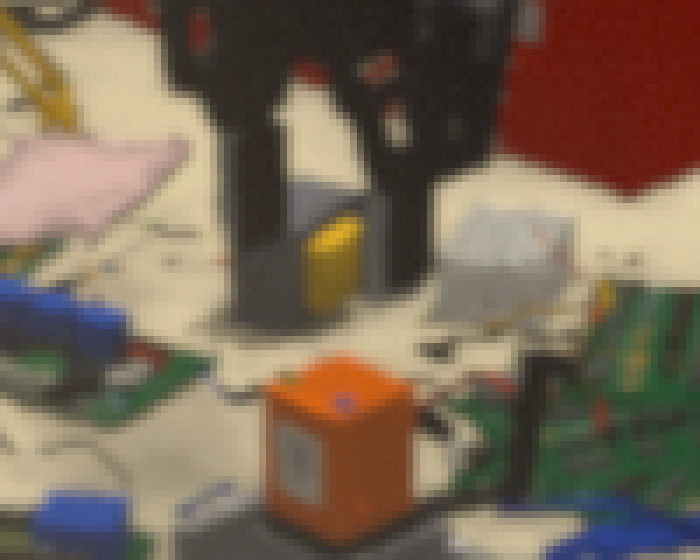

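View pics/w9.png

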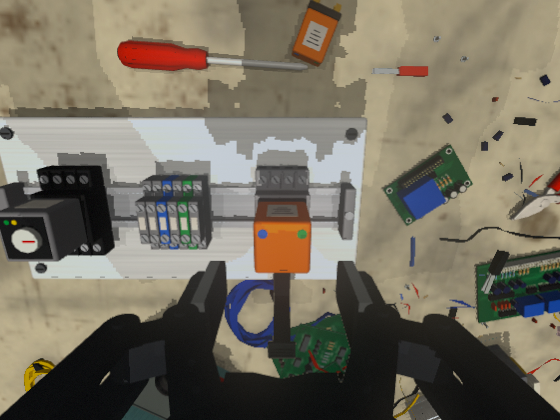

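```bash
python3 -m jog '[{"x":0,"y":0,"z":-7,"ax":0,"ay":0,"az":0,"grip":54},{"x":0,"y":10,"z":-7,"ax":0,"ay":0,"az":0,"grip":54},{"x":0,"y":20,"z":-7,"ax":0,"ay":0,"az":0,"grip":54},{"x":0,"y":25,"z":-7,"ax":0,"ay":0,"az":0,"grip":54},{"x":0,"y":25,"z":-7,"ax":0,"ay":0,"az":0,"grip":54}]'; python3 - <<'E'
from cell import *; from h import *
s=read_state();d=s["eef_pos"][:2]-[512.0,129.6];c,n=np.cos(np.radians(5)),np.sin(np.radians(5)); print("seat xy",d@[c,n],d@[-n,c],s["eef_pos"],s["tool_rot"])
W=get_image("wrist"); cv2.imwrite("pics/w10.png",W["color"][:,:,::-1])
E
```

```text
clock: 6.85
eef_pos: [517.8, 130.0, 99.0]
tool_rot: [-1.568, 0.001, 1.657]
force: [0.1, -1.0, -0.2]
width: 54.3
seat xy 5.856997175906934 -0.11986225707470421 [517.84515622 129.99106479  99.03907418] [-1.56777833e+00  6.10059739e-04  1.65685079e+00]
```

View pics/w10.png

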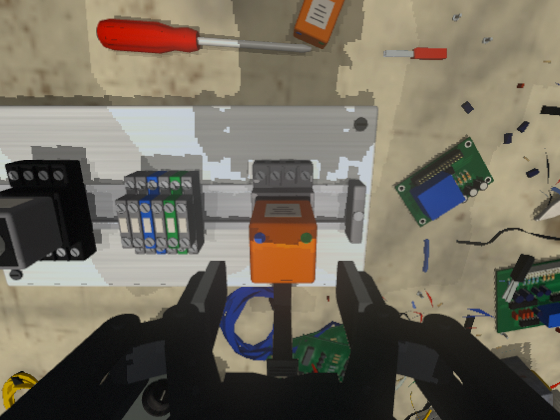

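```bash
python3 -m jog '[{"x":0,"y":0,"z":6,"ax":0,"ay":0,"az":0,"grip":54},{"x":0,"y":12,"z":7,"ax":0,"ay":0,"az":0,"grip":54},{"x":0,"y":26,"z":7,"ax":0,"ay":0,"az":0,"grip":54},{"x":0,"y":40,"z":7,"ax":0,"ay":0,"az":0,"grip":54},{"x":0,"y":42,"z":7,"ax":0,"ay":0,"az":0,"grip":54}]'; python3 - <<'E'
from cell import *; from h import *
s=read_state();d=s["eef_pos"][:2]-[512.0,129.6];c,n=np.cos(np.radians(5)),np.sin(np.radians(5)); print("seat xy",d@[c,n],d@[-n,c],s["eef_pos"],s["tool_rot"],s["force"])
W=get_image("wrist"); cv2.imwrite("pics/w11.png",W["color"][:,:,::-1])
S=get_image("scene"); a=S["color"][130:210,240:340,::-1]
cv2.imwrite("pics/s11.png",cv2.resize(a,None,fx=7,fy=7,interpolation=cv2.INTER_NEAREST))
E
```

```text
clock: 7.4
eef_pos: [510.4, 129.4, 56.9]
tool_rot: [-1.568, 0.001, 1.657]
force: [-0.6, -0.2, 0.8]
width: 53.8
seat xy -1.6492146323105312 -0.006678259940896651 [510.35764318 129.44960863  56.93287773] [-1.56771019e+00  5.64353298e-04  1.65717621e+00] [-0.57273599 -0.24692101  0.75654079]
```

View pics/s11.png

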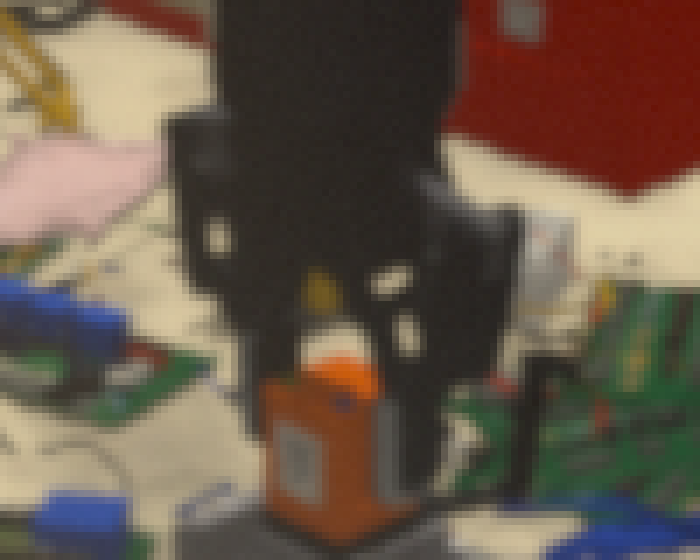

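View pics/w11.png

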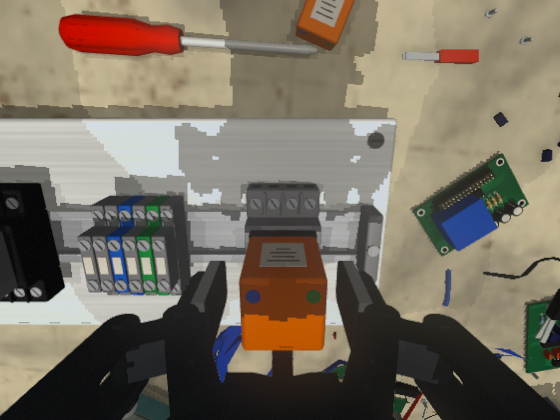

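The fingers straddle the relay, centred at u≈282, with tips about 15 mm above the seat. Closing the grip.

```bash
python3 -m jog '[{"x":0,"y":0,"z":0,"ax":0,"ay":0,"az":0,"grip":45},{"x":0,"y":0,"z":0,"ax":0,"ay":0,"az":0,"grip":25},{"x":0,"y":0,"z":0,"ax":0,"ay":0,"az":0,"grip":0},{"x":0,"y":0,"z":0,"ax":0,"ay":0,"az":0,"grip":0},{"x":0,"y":0,"z":0,"ax":0,"ay":0,"az":0,"grip":0}]'; python3 - <<'E'
from cell import *; from h import *
s=read_state();d=s["eef_pos"][:2]-[512.0,129.6];c,n=np.cos(np.radians(5)),np.sin(np.radians(5)); print("seat xy",d@[c,n],d@[-n,c],s["eef_pos"],s["tool_rot"],s["force"],s["torque"])
W=get_image("wrist"); cv2.imwrite("pics/w12.png",W["color"][:,:,::-1])
S=get_image("scene"); a=S["color"][130:210,240:340,::-1]
cv2.imwrite("pics/s12.png",cv2.resize(a,None,fx=7,fy=7,interpolation=cv2.INTER_NEAREST))
E
```

```text
clock: 8.0
eef_pos: [512.3, 130.2, 59.3]
tool_rot: [-1.572, -0.001, 1.657]
force: [-1.0, 0.7, 6.4]
width: 35.0
seat xy 0.3439646852421282 0.5404496929750383 [512.2955525  130.16837162  59.33629061] [-1.57201290e+00 -5.40746011e-04  1.65713588e+00] [-0.99462955  0.7365436   6.38349722] [ 0.06818897  0.21645577 -0.00056096]
```

View pics/s12.png

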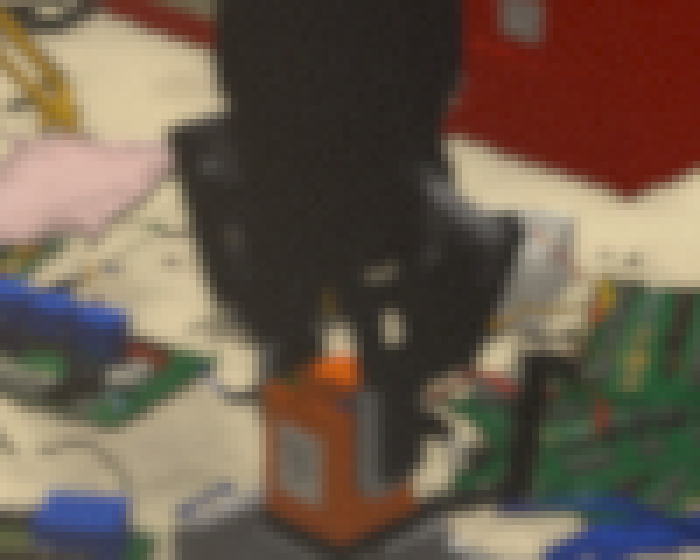

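View pics/w12.png

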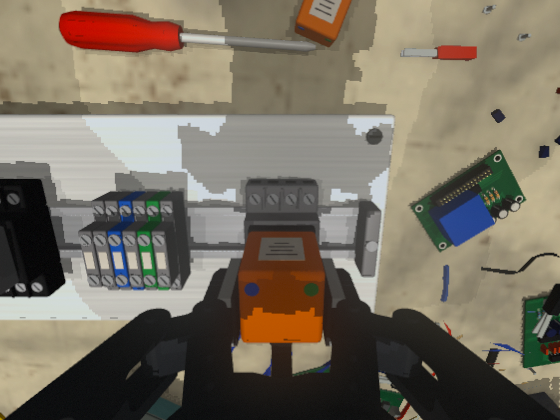

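Gripped, width 35. The TCP sits at z≈59, which is the foot's level, so pure `az` turns swing the relay about its foot. First lean is towards +y with a small rise.

```bash
python3 -m jog '[{"x":0,"y":-0.4,"z":0,"ax":0,"ay":0,"az":0.03,"grip":0},{"x":0,"y":-0.8,"z":0,"ax":0,"ay":0,"az":0.06,"grip":0},{"x":0,"y":-1.2,"z":0,"ax":0,"ay":0,"az":0.09,"grip":0},{"x":0,"y":-1.6,"z":0,"ax":0,"ay":0,"az":0.11,"grip":0},{"x":0,"y":-1.6,"z":0,"ax":0,"ay":0,"az":0.11,"grip":0}]'; cat > st.py <<'E'
from cell import *; from h import *
s=read_state();d=s["eef_pos"][:2]-[512.0,129.6];c,n=np.cos(np.radians(5)),np.sin(np.radians(5)); R=toolR(s)
ty=-R[:,1]
print("t",s["clock"],"seat xyz",(d@[c,n]).round(2),(d@[-n,c]).round(2),s["eef_pos"][2].round(2),"lean+y",(ty[:2]@[-n,c]).round(3),"lean+x",(ty[:2]@[c,n]).round(3),"F",s["force"].round(1),"M",s["torque"].round(2),"w",round(s["width"],1))
E
python3 st.py; python3 st.py
```

```text
clock: 8.6
eef_pos: [512.4, 130.2, 60.8]
tool_rot: [-1.572, 0.111, 1.658]
force: [-0.8, -0.8, 7.1]
width: 35.3
t 8.6 seat xyz 0.41 0.61 60.83 lean+y 0.11 lean+x -0.001 F [-0.8 -0.8  7.1] M [ 0.62  0.28 -0.01] w 35.3
t 8.6 seat xyz 0.41 0.61 60.83 lean+y 0.11 lean+x -0.001 F [-0.8 -0.8  7.1] M [ 0.62  0.28 -0.01] w 35.3
```

```bash
python3 - <<'E'
from cell import *; from h import *
W=get_image("wrist"); S=get_image("scene")
a=cv2.resize(W["color"][150:350,180:380,::-1],(400,400)); b=cv2.resize(S["color"][165:215,265:315,::-1],(400,400),interpolation=cv2.INTER_CUBIC)
cv2.imwrite("pics/c13.png",np.hstack([a,b]))
E
```

```text
(no output)
```

View pics/c13.png

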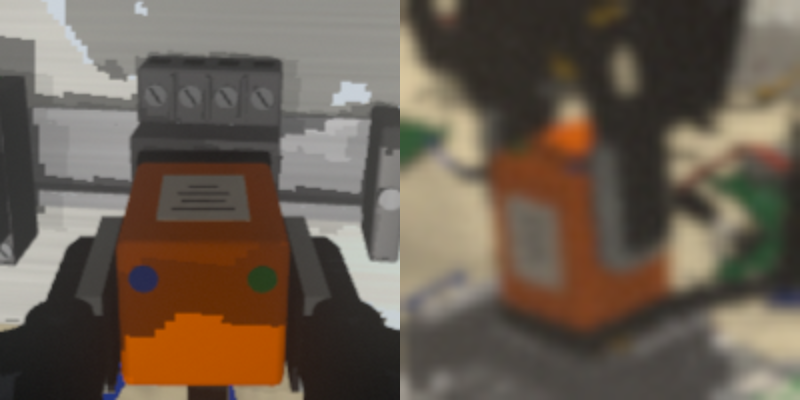

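```bash
python3 -m jog '[{"x":0,"y":-0.5,"z":0,"ax":0,"ay":0,"az":-0.06,"grip":0},{"x":0,"y":-1.0,"z":0,"ax":0,"ay":0,"az":-0.12,"grip":0},{"x":-0.1,"y":-1.5,"z":0,"ax":0,"ay":0,"az":-0.18,"grip":0},{"x":-0.2,"y":-2,"z":0,"ax":0,"ay":0,"az":-0.23,"grip":0},{"x":-0.2,"y":-2,"z":0,"ax":0,"ay":0,"az":-0.23,"grip":0}]'; python3 st.py
```

```text
clock: 9.2
eef_pos: [512.4, 128.6, 61.6]
tool_rot: [-1.571, -0.122, 1.653]
force: [1.1, 0.2, -5.9]
width: 35.3
t 9.2 seat xyz 0.3 -1.0 61.63 lean+y -0.122 lean+x -0.001 F [ 1.1  0.2 -5.9] M [ 0.06 -0.5   0.  ] w 35.3
```

```bash
python3 -m jog '[{"x":0,"y":-0.5,"z":0,"ax":0,"ay":0,"az":0.06,"grip":0},{"x":0,"y":-1.0,"z":0,"ax":0,"ay":0,"az":0.12,"grip":0},{"x":0.1,"y":-1.5,"z":0,"ax":0,"ay":0,"az":0.18,"grip":0},{"x":0.2,"y":-2,"z":0,"ax":0,"ay":0,"az":0.24,"grip":0},{"x":0.2,"y":-2,"z":0,"ax":0,"ay":0,"az":0.24,"grip":0}]'; python3 st.py
```

```text
clock: 9.7
eef_pos: [512.1, 132.4, 63.5]
tool_rot: [-1.572, 0.121, 1.662]
force: [1.5, 4.0, -8.1]
width: 35.1
t 9.7 seat xyz 0.33 2.75 63.54 lean+y 0.121 lean+x -0.002 F [ 1.5  4.  -8.1] M [ 1.12 -0.44 -0.05] w 35.1
```

```bash
python3 -m jog '[{"x":0,"y":-0.5,"z":0,"ax":0,"ay":0,"az":-0.06,"grip":0},{"x":0,"y":-1.0,"z":0,"ax":0,"ay":0,"az":-0.12,"grip":0},{"x":-0.1,"y":-1.5,"z":0,"ax":0,"ay":0,"az":-0.18,"grip":0},{"x":-0.2,"y":-2,"z":0,"ax":0,"ay":0,"az":-0.24,"grip":0},{"x":-0.2,"y":-2,"z":0,"ax":0,"ay":0,"az":-0.24,"grip":0}]'; python3 st.py; python3 - <<'E'
from cell import *; from h import *
W=get_image("wrist"); S=get_image("scene")
a=cv2.resize(W["color"][150:350,180:380,::-1],(400,400)); b=cv2.resize(S["color"][165:215,265:315,::-1],(400,400),interpolation=cv2.INTER_CUBIC)
cv2.imwrite("pics/c14.png",np.hstack([a,b]))
E
```

```text
clock: 10.2
eef_pos: [512.5, 127.0, 66.4]
tool_rot: [-1.571, -0.121, 1.651]
force: [2.1, -2.5, -2.0]
width: 35.4
t 10.2 seat xyz 0.26 -2.62 66.39 lean+y -0.121 lean+x -0.001 F [ 2.1 -2.5 -2. ] M [-0.79 -0.38 -0.04] w 35.4
```

View pics/c14.png

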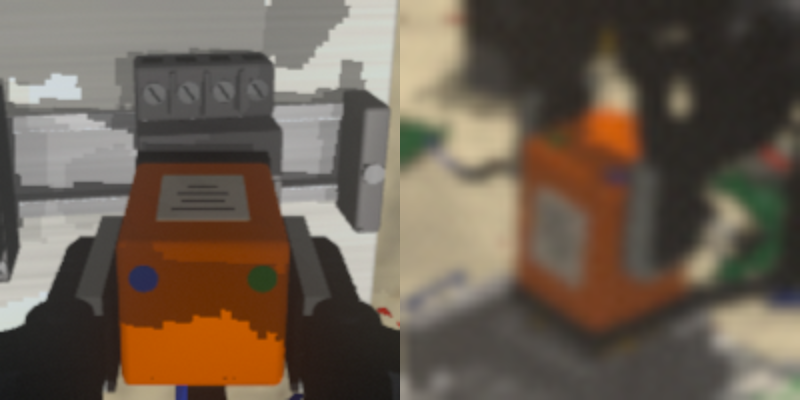

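```bash
python3 -m jog '[{"x":0,"y":-0.5,"z":0,"ax":0,"ay":0,"az":0.06,"grip":0},{"x":0,"y":-1.0,"z":0,"ax":0,"ay":0,"az":0.12,"grip":0},{"x":0.1,"y":-1.5,"z":0,"ax":0,"ay":0,"az":0.18,"grip":0},{"x":0.2,"y":-2,"z":0,"ax":0,"ay":0,"az":0.24,"grip":0},{"x":0.2,"y":-2,"z":0,"ax":0,"ay":0,"az":0.24,"grip":0}]'; python3 st.py
```

```text
clock: 10.8
eef_pos: [511.2, 133.2, 68.5]
tool_rot: [-1.571, 0.121, 1.664]
force: [-0.4, 0.6, 1.0]
width: 35.0
t 10.8 seat xyz -0.47 3.63 68.46 lean+y 0.121 lean+x -0.001 F [-0.4  0.6  1. ] M [ 0.38  0.08 -0.01] w 35.0
```

```bash
python3 -m jog '[{"x":0,"y":-0.5,"z":0,"ax":0,"ay":0,"az":-0.06,"grip":0},{"x":0,"y":-1.0,"z":0,"ax":0,"ay":0,"az":-0.12,"grip":0},{"x":0,"y":-1.5,"z":0,"ax":0,"ay":0,"az":-0.18,"grip":0},{"x":0,"y":-2,"z":0,"ax":0,"ay":0,"az":-0.23,"grip":0},{"x":0,"y":-2,"z":0,"ax":0,"ay":0,"az":-0.23,"grip":0}]'; python3 st.py
```

```text
clock: 11.3
eef_pos: [512.0, 126.8, 70.4]
tool_rot: [-1.57, -0.11, 1.651]
force: [-0.3, 0.5, -1.3]
width: 35.0
t 11.3 seat xyz -0.24 -2.81 70.37 lean+y -0.11 lean+x -0.0 F [-0.3  0.5 -1.3] M [-0.15 -0.02 -0.02] w 35.0
```

```bash
python3 -m jog '[{"x":0,"y":-2,"z":0,"ax":0,"ay":0,"az":0.05,"grip":0},{"x":0,"y":-5,"z":0,"ax":0,"ay":0,"az":0.11,"grip":0},{"x":0.8,"y":-10,"z":0,"ax":0,"ay":0,"az":0.11,"grip":0},{"x":1.2,"y":-14,"z":0,"ax":0,"ay":0,"az":0.11,"grip":0},{"x":1.2,"y":-14,"z":0,"ax":0,"ay":0,"az":0.11,"grip":0}]'; python3 st.py; python3 - <<'E'
from cell import *; from h import *
W=get_image("wrist"); S=get_image("scene")
a=cv2.resize(W["color"][150:350,180:380,::-1],(400,400)); b=cv2.resize(S["color"][155:215,260:320,::-1],(400,400),interpolation=cv2.INTER_CUBIC)
cv2.imwrite("pics/c15.png",np.hstack([a,b]))
E
python3 st.py
```

```text
clock: 11.8
eef_pos: [512.2, 129.4, 84.9]
tool_rot: [-1.572, -0.0, 1.657]
force: [-0.1, 0.7, -1.0]
width: 35.0
t 11.8 seat xyz 0.14 -0.26 84.94 lean+y -0.0 lean+x -0.001 F [-0.1  0.7 -1. ] M [-0.    0.01  0.  ] w 35.0
t 11.9 seat xyz -0.12 -0.82 84.41 lean+y -0.0 lean+x -0.0 F [-0.   0.6 -0.7] M [-0.06 -0.03  0.02] w 35.4
```

View pics/c15.png

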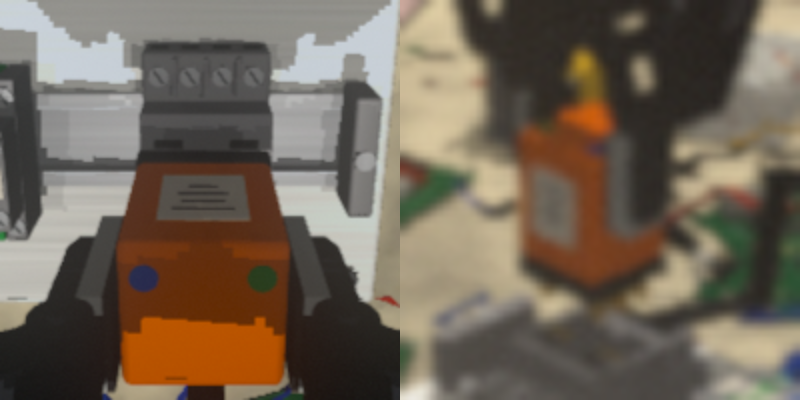

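```bash
python3 -m jog '[{"x":0,"y":0,"z":0,"ax":0,"ay":0,"az":0,"grip":0},{"x":0,"y":0,"z":0,"ax":0,"ay":0,"az":0,"grip":0},{"x":0,"y":0,"z":0,"ax":0,"ay":0,"az":0,"grip":0},{"x":0,"y":0,"z":0,"ax":0,"ay":0,"az":0,"grip":0},{"x":0,"y":0,"z":0,"ax":0,"ay":0,"az":0,"grip":0}]'; python3 st.py; python3 - <<'E'
from cell import *; from h import *
S=get_image("scene"); cv2.imwrite("pics/s16.png",cv2.resize(S["color"][150:290,190:420,::-1],None,fx=3.4,fy=3.4,interpolation=cv2.INTER_CUBIC))
# check socket top height: its near (-x,-y) top corner if down at seat z=60
c,n=np.cos(np.radians(5)),np.sin(np.radians(5))
for x,y,z in [(-20,-21,60),(0,0,85)]:
    print(((proj(S,[512+c*x-n*y,129.6+n*x+c*y,z])-[190,150])*3.4).round(0))
E
```

```text
clock: 12.4
eef_pos: [511.8, 129.6, 84.2]
tool_rot: [-1.571, -0.0, 1.657]
force: [0.3, 0.3, -1.6]
width: 34.7
t 12.4 seat xyz -0.18 -0.0 84.18 lean+y -0.0 lean+x 0.0 F [ 0.3  0.3 -1.6] M [-0.01  0.02 -0.03] w 34.7
[334. 208.]
[334. 153.]
```

View pics/s16.png

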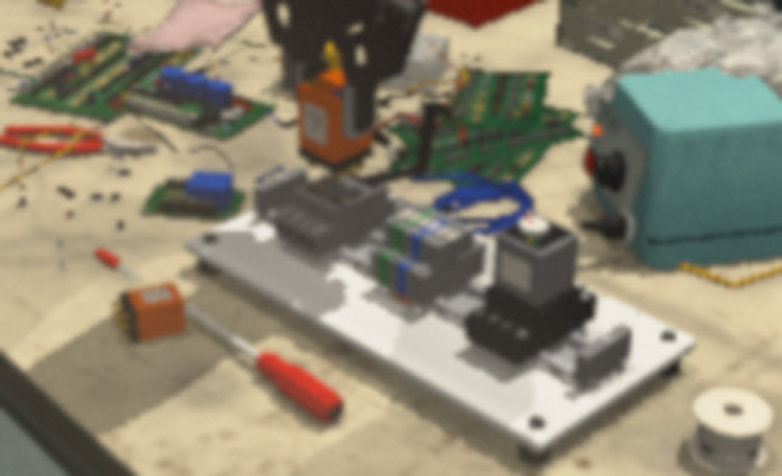

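The relay hangs upright about 25 mm above its empty socket, which is down on the rail. The clip is still back at (430,140), and the screwdriver, module and reel are where they were. Handing in.

```bash
python3 -c "
from cell import *
print(finish_job())"
```

```text
the job is handed in; nothing more can be done
None
```

The relay is out of its socket and I handed the job in with the gripper still holding it upright, about 25 mm above the seat. The run took about 12.5 s of the 51 s allowed; no verdict was reported.

**What I did:**
- I swung the clip back with shut fingers to an estimated 1.6 rad.
- I gripped the relay on its two faces along the rail.
- I rocked it about its foot by about ±0.12 rad, first towards +y, for five swings rising about 2 mm each. The vertical force at the wrist read no more than about 8 N after each swing, well under the 20 N that holds the socket down.

**Last checks:**
- **Relay:** it was level to within 0.001 rad and within about 1 mm of its socket's middle. The gripper width was 34.7 mm and the only force left was about the relay's own weight.
- **Scene:** in the last picture the clip was still back, the socket looked down on the rail, and the loose things looked unmoved. I judged these by eye, not by measurement.

**What disagreed:**
- **Fingertips:** they sit roughly 30 to 37 mm further back than the tool description says. Two cameras showed this and a harmless nudge over the clip confirmed it, so I planned from the measured position.
- **Swings:** the tool point drifted by up to about 3.6 mm along the rail during the swings, more than the 2 mm of foot play. The side force read 4 N at most.

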